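# Index the tube carousel on one station

### The arm

A 6-joint arm with a two-finger parallel gripper is mounted at the origin on the work surface. World frame = base frame: x ahead of the robot, y to its left, z up, the work surface at z = 0. Lengths are in m, angles in degrees, forces in N, time in s.
With the tool pointing down it reaches from about 0.25 to 0.725 m from the base axis. Payload 9.7 kg.
Tool frame: the origin (TCP) lies at the very end of the fingers, on their centre line; the grasp point (between the pads) lies 19 mm behind it; z points along the fingers, y is the line along which they close (so a half turn about z gives the same grasp; the last joint's range is limited). The gripper opens to 85 mm and grips with 20 to 120 N. Pads are 22 mm wide; open, the fingers measure 114 mm over their backs; the gripper's body (76 mm by 85 mm) begins 54 mm behind the grasp point. The pads swing forward as they close: fully open they stand 13 mm farther back than shut.
Start: joints at [76.547, 4.979, 10.078, 95.1, 0, 90], TCP at [0.128, 0.535, 0.231] pointing down, gripper open.
Joint ranges: [-179.16, 179.16], [-48.56, 103.87], [-65.8, 70.77], [-126.05, 130.52], [-82.76, 87.17], [-180, 180]. Speed limits (degrees/s): [127.2, 127.2, 147.25, 180, 180, 180].

### API

Orientations are given as [roll, pitch, yaw] about the fixed x, y, z axes, in that order (R = Rz(yaw) Ry(pitch) Rx(roll)).
In Python, from workcell import bot, viewer, finder gives the robot as it stands. The module is installed in compiled form; this text tells all that it offers.
- The arm moves only by the shell command python3 -m inch 'ROWS' [FORCE]. ROWS is JSON, a list that holds one entry, the list of rows, each a list of 7 numbers: the opening in per cent of the stroke, from 0 (shut) to 100 (fully open), then the shift along the tool's x, y, z in mm, then the turn, a rotation vector about the tool's x, y, z in degrees. In form: [[[grip, tx, ty, tz, ax, ay, az], ...]]. A call has 1 to 8 rows; each row shifts and turns the commanded pose from where the row before left it, along the tool's axes as they then stand; what a row does not reach is not made up. A row lasts 1/8 s, in which the tool goes at most 62.5 mm and 10.7 degrees, less where a joint would pass 70% of its speed; a pose out of reach is approached as far as the arm can. A call with a gripper value outside its range is refused whole. The fingers move at their own pace and stop on an object; FORCE is the grip in N (left out, the last holds). Time passes only in rows, so rows that do not move let the fingers close. It gives the time, the measured TCP pose, the force, the opening and the grip force at its end, in the units of the state.
- bot.get_obs(): the state, without advancing time (a new reading comes with each control period).
- viewer.camera(name): name is "scene" or "top"; returns a dict with "pixels" (400x640x3 uint8, red, green, blue), "vfov" (degrees; the focal length in pixels is half the picture's height over the tangent of half this angle, whatever the lens; pixels are square), "cx", "cy" (the principal point, pixels), "k1" (the pictures are not rectified: a ray, as slopes to the right and down, at radius r is drawn at 1 + k1 r^2 times it, then the intrinsics apply), "R" (3x3) and "t" (3): a world point X has camera coordinates R X + t. Camera axes: x right, y down, z forward; pixel columns grow to the right and rows downward; lengths in m; the calibration is good to about 2 mm. A picture is of the moment at which its call begins. There is no depth.
- bot.job_done(): hands the job in; it is judged then, once.
Trained networks look in the newest picture that a camera, given by its name, has taken for a name from the list of things; names that differ only in an ending like _2 or _b are one class to them, and where a whole thing is asked for, a point or a joint stands for the part that bears it (a point fixed in the world has none). Each returns a list of dicts, best first, with "conf" (0 to 1); they miss things now and then, are a little off and sometimes report something else, mostly with a low value. They report only what shows in the picture. A call takes as long as a camera call. They do not tell look-alikes from the thing itself.
- finder.outline_of(camera, thing): "pixels" (400x640 bool, what is visible of it) and "extent" ([centre column, centre row, width, height] in pixels, round what is visible of it).
- finder.mark_of(camera, thing): "position" ([column, row] in pixels: a listed point, or the origin of a listed thing).
The state is a dict: "time": time; "q": joint angles; "qd": joint speeds; "joint_efforts": joint torques, N m; "ee_pos": TCP position; "tcp_rot": TCP orientation; "wrist_force": force on the tool from outside, world axes, zero at the start; "torque": the same for the moment, N m; "opening": finger opening in m; "grasp_force": force on a finger pad.
Only numpy, scipy, OpenCV 4.12 (cv2) and the standard library are available. Lean on these libraries where they do the work, as an engineer would, in place of code of your own. Each camera call takes 0.05 s, during which the arm holds its last target. There are 200 camera calls.

### The job

The place under the dispensing nozzle of the tube carousel is empty: push the red indexing plunger down with a fingertip and, with it in, turn the blue turntable by one hole, whichever way brings the uncapped tube under the nozzle, then let the plunger spring fully up into that hole. Do not go past the next hole, handle the plunger gently, do not touch the tubes, and leave everything else on the bench where it is.

Things in the scene. Friction and masses are not known exactly. Their poses are not given: they have to be found in the camera images.
- carousel: Fixed base of the tube carousel: a round dark drum 304 mm across, 36 mm high, with an aluminium index ring on top. Origin on the vertical turning axis at bench height, z up. Eight index holes lie 45 degrees apart on a 130 mm radius, joined by a round slot. A fixed pillar 22 mm across on the axis and its spout, reaching 70 mm out to the nozzle, rise to 208 mm above the bench.
- turntable (a joint): Angle (rad) of the blue turntable about the carousel's axis, 0 at the start, growing anticlockwise seen from above. One hole is 0.785 rad. Plunger in: turns freely and endlessly both ways (drag 0.05 N m). Plunger up in a hole: locked, with under 1 degree of play. It carries the plunger's arm and eight blue sockets, 37 mm across, rims 90 mm above the bench, on a 60 mm radius.
- plunger (a joint): How far (m) the plunger is pushed down: 0 up (pin in a hole, table locked), 0.018 fully in, at a hard stop; the pin is clear of the hole from 0.013. Spring 6 N at the top, 10.5 N fully in. Between holes the ring keeps the pin down (about 0.013) even when let go; within about 6 mm of a hole, along the circle, the freed pin springs up and draws the table true. Gently: under 30 N.
- plunger_knob (a point): Centre of the floor of the plunger's red dished round knob, on the turntable's arm, 130 mm from the turning axis, 112 mm above the bench when up. The knob is 45 mm across, 16 mm high, its floor 35 mm across inside a rim 5 mm high. It goes straight down when pressed and moves round with the turntable. The three sockets nearest to it hold no tubes.
- nozzle (a point): Tip of the fixed dispensing nozzle (white, with a green collar 20 mm across), 174 mm above the bench, 60 mm from the turning axis, 135 degrees anticlockwise (from above) of the plunger's starting place. The socket under it is empty at the start.
- tube_open: The only tube without a cap: frosted clear 50 ml tube, 29 mm across, 115 mm tall, empty, loose in a socket next to the nozzle's place (45 degrees to one side or the other, varying). Origin in the middle of its foot, 46 mm above the bench, z up along the tube.
- tube_mouth (a point): Centre of the open mouth of the uncapped tube, 161 mm above the bench.
- tube_a: Orange-capped tube, 29 mm across (cap 34 mm), 118 mm tall, loose in the socket on the other side of the nozzle's place. Origin in the middle of its foot, 46 mm above the bench, z up.
- tube_b: Orange-capped tube like tube_a, in another socket of the turntable. Origin in the middle of its foot.
- tube_c: Orange-capped tube like tube_a, in another socket of the turntable. Origin in the middle of its foot.
- spare_tube: Bystander: orange-capped 50 ml tube, 34 mm across, 118 mm tall, standing on the bench beside the carousel. Origin in the middle of its foot.
- loose_cap: Bystander: orange screw cap, 34 mm across, 14 mm high, lying mouth up on the bench beside the carousel. Origin in the middle of its underside.
- tube_rack: Bystander: blue tube rack 190 x 85 mm with orange-capped tubes, 126 mm high. Origin in the middle of its underside, x along its length.
- beaker: Bystander: clear beaker, 70 mm across, 95 mm high. Origin in the middle of its underside.
- bead_jar: Bystander: clear jar of green beads with a white lid, 69 mm across, 78 mm high. Origin in the middle of its underside.
- wash_bottle: Bystander: white wash bottle with red cap and a thin bent spout, 68 mm across, 181 mm high. Origin in the middle of its underside.
- tip_box: Bystander: grey box with a clear blue lid, 122 x 87 mm, 72 mm high. Origin in the middle of its underside.
Things that resemble listed ones, but are neither listed nor needed, are in the scene too. Leave any pink look-alike of the tube_open alone.

How it is judged (in metres and radians):
On the way, in this order (a step that is already met when the one before it is completed fails the run):
1. the plunger is pushed in with the fingers until its pin is clear of the hole (value of joint plunger above 0.01 m and contact force between the fingers and plunger above 0.5 N), for 0.05 s.
2. the turntable is turned off its old hole, the plunger riding in (value of joint plunger above 0.01 m and (value of joint turntable above 0.2 rad or value of joint turntable below -0.2 rad)), for 0.05 s.
At the end, for the whole second after the job is handed in: The turntable stands locked one hole (45 degrees, within 1.7) from its start with the uncapped tube's mouth within 6 mm of the nozzle's axis, the plunger up to within 2 mm, the table at rest, and the four tubes upright and fully down in their sockets (horizontal distance between tube_mouth and nozzle below 0.006 m and (value of joint turntable between 0.755398 and 0.815398 rad or value of joint turntable between -0.815398 and -0.755398 rad) and value of joint plunger below 0.002 m and velocity of joint turntable between -0.03 and 0.03 rad/s and height (world z) of tube_open between 0.04 and 0.054 m and angle between each of tube_open, tube_a, tube_b, tube_c's own z axis and vertical below 0.15 rad and height (world z) of tube_a between 0.04 and 0.054 m and height (world z) of tube_b between 0.04 and 0.054 m and height (world z) of tube_c between 0.04 and 0.054 m); the robot touches nothing.
It fails at once if a tube in the carousel is touched by the robot (contact force between any of the fingers, the arm and tube_open above 0.5 N or contact force between any of the fingers, the arm and tube_a above 0.5 N or contact force between any of the fingers, the arm and tube_b above 0.5 N or contact force between any of the fingers, the arm and tube_c above 0.5 N).
It fails at once if a tube in the carousel is lifted or tipped (height (world z) of any of tube_open, tube_a, tube_b, tube_c above 0.061 m or angle between any of tube_open, tube_a, tube_b, tube_c's own z axis and vertical above 0.3 rad).
It fails at once if the turntable goes past the next hole (value of joint turntable above 1 rad or value of joint turntable below -1 rad).
It fails at once if the plunger is forced or pinched with more than 30 N (contact force between the fingers and plunger above 30 N).
It fails at once if a bystander on the bench is moved, lifted or carried by more than 10 mm (distance of any of spare_tube, loose_cap, tube_rack, beaker, bead_jar, wash_bottle, tip_box from where it was at the start of the episode above 0.01 m).
It also fails if it takes over 40 s, if anything falls off the work surface, if the arm or the gripper's body presses on something with over 40 N, if the wrist force passes 120 N, or if a joint passes its speed limit or range.

## Working session

There is one attempt and no reset: what is moved stays moved. The work goes in short steps, Python scripts to look and compute and a shell command to move; the robot and the scene stay as the last step left them, time stands still between calls to the robot, and variables do not carry over. Pictures are saved under pics/ and viewed, at most 10 in all, crops included, and the job is handed in when it is done.

```bash
mkdir -p pics
cat > h.py <<'E'
from workcell import bot, viewer, finder
import numpy as np, cv2
def ray(c,p):
    f=200/np.tan(np.radians(c["vfov"])/2)
    d=np.array([(p[0]-c["cx"])/f,(p[1]-c["cy"])/f]); u=d.copy()
    for _ in range(20): u=d/(1+c["k1"]*(u@u))
    R=np.array(c["R"]);t=np.array(c["t"])
    return -R.T@t, R.T@np.array([u[0],u[1],1])
def atz(c,p,z):
    o,d=ray(c,p); return o+d*(z-o[2])/d[2]
def proj(c,X):
    f=200/np.tan(np.radians(c["vfov"])/2)
    x=np.array(c["R"])@X+np.array(c["t"]); u=x[:2]/x[2]; u=u*(1+c["k1"]*(u@u))
    return u*f+[c["cx"],c["cy"]]
E
python3 - <<'E'
from h import *
for n in ("scene","top"):
    c=viewer.camera(n); cv2.imwrite(f"pics/{n}0.png",c["pixels"][:,:,::-1])
    print(n,ray(c,(320,200)))
    for th,z in (("plunger_knob",.112),("nozzle",.174),("tube_mouth",.161),("carousel",0),("tube_open",.046),("tube_a",.046)):
        for r in finder.mark_of(n,th)[:4]:
            print(th,round(r["conf"],2),np.round(r["position"],1),np.round(atz(c,r["position"],z),4))
o=bot.get_obs();print(o["ee_pos"],o["tcp_rot"],o["opening"],o["time"])
E
```

```text
scene (array([1.20442834, 0.47078614, 0.97173104]), array([-0.58549718, -0.39818698, -0.70643173]))
plunger_knob 0.69 [332.9 243.3] [0.602  0.0976 0.112 ]
plunger_knob 0.45 [328.3 207. ] [0.502  0.0197 0.112 ]
nozzle 0.58 [359.3 182. ] [0.4311 0.0713 0.174 ]
tube_mouth 0.89 [305.  282.5] [0.7631 0.127  0.161 ]
tube_mouth 0.87 [466.2 195.8] [0.3136 0.3253 0.161 ]
tube_mouth 0.68 [438.4 233.7] [0.4742 0.3156 0.161 ]
tube_mouth 0.66 [416.9 263.2] [0.5826 0.3097 0.161 ]
carousel 0.6 [342.6 230.8] [ 0.4688  0.0475 -0.    ]
tube_open 0.9 [427.3 261.3] [0.4742 0.3069 0.046 ]
tube_open 0.78 [406.3 291.1] [0.5863 0.3014 0.046 ]
tube_open 0.75 [457.8 222.8] [0.3036 0.3236 0.046 ]
tube_open 0.58 [309.5 313.3] [0.7666 0.1372 0.046 ]
tube_a 0.74 [328.3 208.3] [ 0.4525 -0.0121  0.046 ]
tube_a 0.59 [318.9 221.9] [ 0.5115 -0.0056  0.046 ]
tube_a 0.53 [358.3 179.8] [ 0.3    -0.0004  0.046 ]
tube_a 0.41 [342.3 204.9] [0.4189 0.0147 0.046 ]
top (array([0.26200255, 0.00981952, 1.42463383]), array([ 0.17080188, -0.00551478, -0.98538447]))
plunger_knob 0.66 [289.8 168.9] [0.5912 0.0944 0.112 ]
nozzle 0.84 [298.1 215.9] [0.4333 0.0683 0.174 ]
tube_mouth 0.71 [224.8 183.5] [0.5394 0.2877 0.161 ]
tube_mouth 0.6 [226.3 220.6] [0.4269 0.282  0.161 ]
tube_mouth 0.46 [288.8 211.6] [0.4487 0.0963 0.161 ]
tube_mouth 0.44 [220.  276.9] [0.2631 0.2987 0.161 ]
carousel 0.77 [306.2 207.6] [0.4844 0.0488 0.    ]
tube_open 0.52 [231.  230.7] [0.4087 0.2913 0.046 ]
tube_open 0.46 [285.8 135.1] [0.7244 0.1102 0.046 ]
tube_open 0.44 [290.4 214.3] [0.4567 0.0991 0.046 ]
tube_open 0.43 [231.  186.6] [0.5537 0.2925 0.046 ]
tube_a 0.62 [323.4 201.2] [ 0.4967 -0.0088  0.046 ]
tube_a 0.43 [315.8 225. ] [0.4197 0.0179 0.046 ]
tube_a 0.23 [286.7 169. ] [0.6077 0.1089 0.046 ]
[0.12794685 0.5349166  0.23131703] [ 1.79996340e+02 -9.12501112e-04  1.66548370e+02] 0.08540884845810903 0.7
```

Run:
```python
import cv2
a=cv2.imread("pics/top0.png")[90:310,190:410]; b=cv2.imread("pics/scene0.png")[130:350,250:500]
a=cv2.resize(a,(600,600),interpolation=3);cv2.imwrite("pics/t1.png",a);cv2.imwrite("pics/s1.png",cv2.resize(b,(682,600),interpolation=3))
```

```text
(no output)
```

View pics/t1.png

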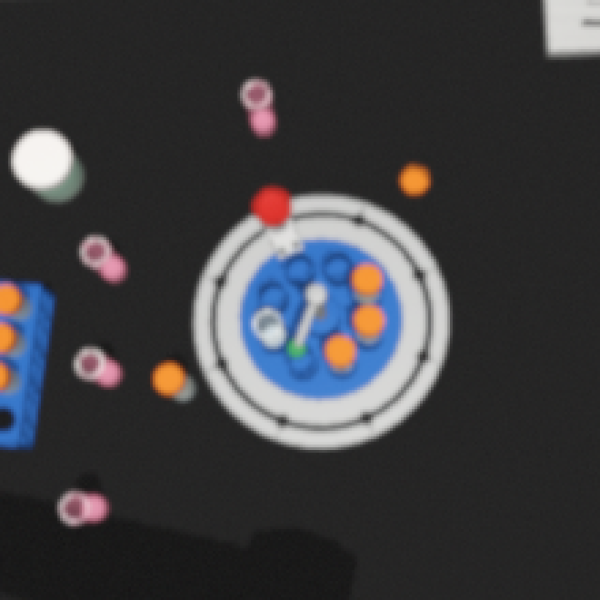

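View pics/s1.png

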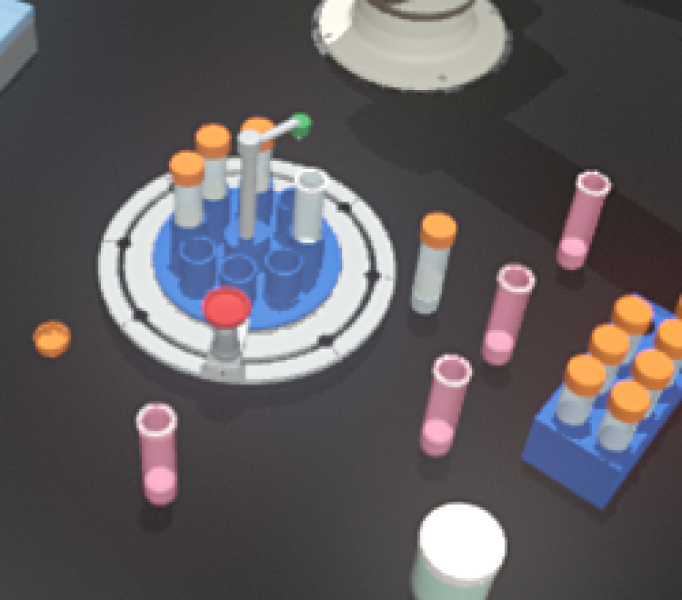

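View pics/top0.png

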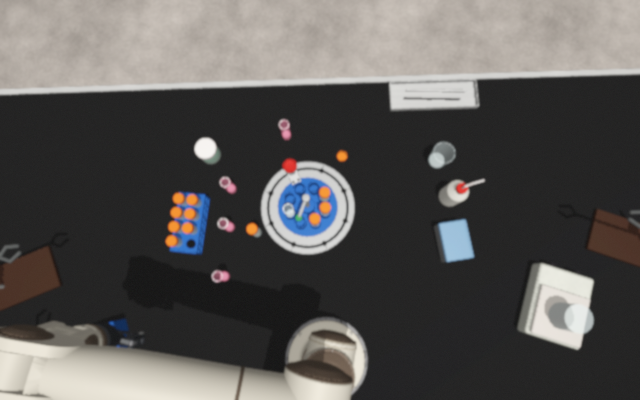

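The top crop shows the red knob at crop (272,205), the nozzle's green collar at (297,350), the open tube's mouth at (267,322), and the axis near (320,322). The open tube lies between the knob and the nozzle, on the side anticlockwise of the knob, so the table must turn anticlockwise (+). The pink tubes are look-alikes standing off the carousel. Next I refine the axis and knob.

```bash
cat > meas.py <<'E'
from h import *
def red(c):
    h=cv2.cvtColor(c["pixels"],cv2.COLOR_RGB2HSV)
    m=(((h[...,0]<5)|(h[...,0]>172))&(h[...,1]>150)&(h[...,2]>110)).astype(np.uint8)
    n,l,s,ce=cv2.connectedComponentsWithStats(m)
    return [(s[i],ce[i],s[i][:2]+(s[i][2:4]-1)/2) for i in range(1,n) if s[i][4]>40]
def tri(rs):
    A=0;b=0
    for o,d in rs:
        d=d/np.linalg.norm(d);P=np.eye(3)-np.outer(d,d);A=A+P;b=b+P@o
    return np.linalg.solve(A,b)
E
python3 - <<'E'
from meas import *
for n in ("top","scene"):
    c=viewer.camera(n)
    for s,ce,bc in red(c): print(n,s,ce,bc,atz(c,ce,.113))
    for r in finder.outline_of(n,"plunger_knob")[:1]:print("outl",r["extent"],r["conf"])
    g=c["pixels"].astype(int); m=((g.min(2)>120)&(g.max(2)-g.min(2)<40)).astype(np.uint8)
    if n=="top": m[:,:255]=0;m[:,360:]=0;m[:155]=0;m[260:]=0
    else: m[:180]=0;m[275:]=0;m[:,:280]=0;m[:,400:]=0
    nn,l,s,_=cv2.connectedComponentsWithStats(m); i=1+s[1:,4].argmax()
    p=np.argwhere(l==i)[:,::-1]; hull=cv2.convexHull(p.astype(np.int32))[:,0]
    w=np.array([atz(c,q,.036)[:2] for q in hull])
    for k in range(3):
        sol=np.linalg.lstsq(np.c_[2*w,np.ones(len(w))],(w**2).sum(1),rcond=None)[0]
        r=np.sqrt(sol[2]+sol[:2]@sol[:2]); e=np.hypot(*(w-sol[:2]).T)-r; w=w[abs(e)<max(.003,2*e.std())]
    print(n,"axis",sol[:2],"r",r,e.std(),len(w))
    h=cv2.cvtColor(c["pixels"],cv2.COLOR_RGB2HSV); gm=(abs(h[...,0].astype(int)-70)<18)&(h[...,1]>90)
    gm[:,:270]=0;gm[:,400:]=0;print("green",gm.sum(),atz(c,np.argwhere(gm)[:,::-1].mean(0),.19))
E
```

```text
top [282 158  14  14 152] [289.07236842 164.625     ] [288.5 164.5] [0.60483404 0.09643011 0.113     ]
top [457 184  10   9  55] [460.41818182 188.27272727] [461.5 188. ] [ 0.51404249 -0.43342148  0.113     ]
outl [290.2, 168.8, 13.5, 12.3] 0.45
top axis [0.48186045 0.04410549] r 0.15380950888580222 0.00029337733919303823 45
green 23 [0.42538517 0.06898762 0.19      ]
scene [199 141  11  10  73] [203.90410959 146.05479452] [204.  145.5] [ 0.4896     -0.45316145  0.113     ]
scene [325 236  16  13 164] [332.54268293 242.32317073] [332.5 242. ] [0.60051554 0.095611   0.113     ]
outl [332.6, 243.9, 15.2, 16.1] 0.75
scene axis [0.48263452 0.04603635] r 0.15414888561544435 0.000982111956557659 34
green 40 [0.42350409 0.06892248 0.19      ]
```

```bash
python3 -m inch '[[[0,0,0,0,0,0,0],[0,0,0,0,0,0,0]]]' 20; python3 -c "
from workcell import bot;o=bot.get_obs();print(o)"
```

```text
time: 1.15
ee_pos: [0.128, 0.5349, 0.2313]
tcp_rot: [180.0, 0.0, 166.5]
wrist_force: [-0.0, 0.3, -0.3]
opening: 0.0514
grasp_force: 0.0
{'time': 1.15, 'q': array([ 7.65475412e+01,  4.97746719e+00,  1.00791232e+01,  9.50974634e+01,
       -1.07354495e-03,  9.00020720e+01]), 'qd': array([-0.03498863, -0.00977032,  0.01858103,  0.0580203 ,  0.00602059,
       -0.01573703]), 'joint_efforts': array([ 1.43652983e-05, -5.20194697e+01,  4.64906931e+01,  2.52081896e-03,
        4.76616515e-05, -3.70161587e-06]), 'ee_pos': array([0.12795998, 0.53492374, 0.23130605]), 'tcp_rot': array([1.79995807e+02, 1.07339333e-03, 1.66545469e+02]), 'wrist_force': array([-0.0056717 ,  0.29066881, -0.33663805]), 'torque': array([-0.03795026, -0.00270219, -0.00623463]), 'grasp_force': 0.0, 'opening': 0.051382713197763386}
```

```bash
python3 -m inch '[[[0,-35,-20,0,0,0,0],[0,-35,-20,0,0,0,0],[0,-35,-20,0,0,0,0],[0,-35,-20,0,0,0,0],[0,-35,-20,0,0,0,0],[0,-35,-20,0,0,0,0],[0,-35,-20,0,0,0,0],[0,-35,-20,0,0,0,0]]]' && python3 -m inch '[[[0,-35,-20,0,0,0,0],[0,-35,-20,0,0,0,0],[0,-35,-20,0,0,0,0],[0,-35,-20,0,0,0,0],[0,-35,-20,0,0,0,0],[0,-35,-20,0,0,0,0],[0,-35,-20,0,0,0,0],[0,0,0,0,0,0,0]]]'
```

```text
time: 2.15
ee_pos: [0.3639, 0.3131, 0.2314]
tcp_rot: [180.0, 0.0, 166.5]
wrist_force: [0.8, 0.3, -0.6]
opening: -0.0
grasp_force: 0.0
time: 3.15
ee_pos: [0.5701, 0.1192, 0.2304]
tcp_rot: [-180.0, -0.0, 166.4]
wrist_force: [-0.1, -0.7, 1.2]
opening: -0.0004
grasp_force: 0.0
```

```bash
python3 -m inch '[[[0,-20,-8,20,0,0,0],[0,-16.7,-7.6,20,0,0,0],[0,0,0,30,0,0,0],[0,0,0,0,0,0,0],[0,0,0,0,0,0,0]]]'
python3 - <<'E'
from meas import *
for n in ("top","scene"):
    c=viewer.camera(n); print(n,[np.round(proj(c,p),1) for p in (bot.get_obs()["ee_pos"],(.6022,.0955,.113))],[(s[4],bc) for s,ce,bc in red(c)])
    x,y=map(int,proj(c,np.array((.6022,.0955,.13))));cv2.imwrite(f"pics/{n}2.png",cv2.resize(c["pixels"][y-50:y+40,x-50:x+50,::-1],(500,450),interpolation=3))
cv2.imwrite("pics/both2.png",np.r_[cv2.imread("pics/top2.png"),cv2.imread("pics/scene2.png")][:900][::1].reshape(-1,500,3) if 0 else cv2.resize(np.c_[cv2.imread("pics/top2.png"),cv2.imread("pics/scene2.png")],(800,360)))
print(bot.get_obs()["ee_pos"])
E
```

```text
time: 3.78
ee_pos: [0.6008, 0.0973, 0.1618]
tcp_rot: [180.0, 0.0, 166.6]
wrist_force: [-0.6, -0.3, 0.8]
opening: -0.0001
grasp_force: 0.0
top [array([287.6, 161.7]), array([289.4, 165.4])] [(np.int32(56), array([461.5, 188. ]))]
scene [array([333.2, 229.7]), array([332.1, 242.7])] [(np.int32(79), array([204. , 145.5])), (np.int32(185), array([332.5, 242.5]))]Traceback (most recent call last):
  File "<stdin>", line 5, in <module>
cv2.error: OpenCV(4.12.0) /io/opencv/modules/imgcodecs/src/loadsave.cpp:1058: error: (-215:Assertion failed) image.channels() == 1 || image.channels() == 3 || image.channels() == 4 in function 'imwrite_'
```

View pics/scene2.png

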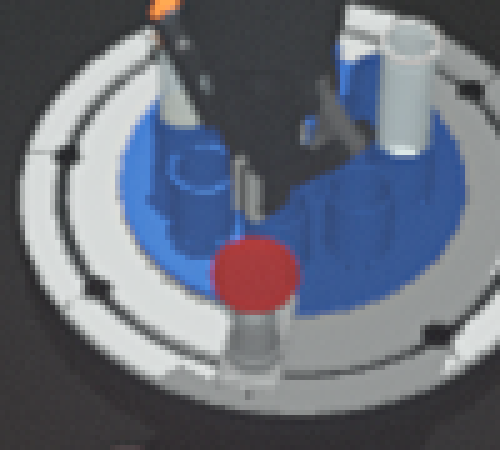

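```bash
python3 -c "
from workcell import bot;o=bot.get_obs();print(o['ee_pos'],o['wrist_force'],o['time'])"
```

```text
[0.60127605 0.09748666 0.16263232] [ 0.07563927 -0.32065873 -0.11059147] 3.875
```

```bash
python3 -m inch '[[[0,-1.3,-1.2,20,0,0,0],[0,0,0,18,0,0,0],[0,0,0,4,0,0,0],[0,0,0,3,0,0,0],[0,0,0,3,0,0,0],[0,0,0,0,0,0,0]]]'
```

```text
time: 4.62
ee_pos: [0.6019, 0.0959, 0.1135]
tcp_rot: [180.0, 0.0, 166.5]
wrist_force: [-0.1, -0.0, -0.6]
opening: 0.0002
grasp_force: 0.0
```

Inside the rim, no contact yet; press gently.

```bash
python3 -m inch '[[[0,0,0,3,0,0,0],[0,0,0,3,0,0,0],[0,0,0,0,0,0,0]]]'; python3 -m inch '[[[0,0,0,3,0,0,0],[0,0,0,3,0,0,0],[0,0,0,0,0,0,0]]]'
```

```text
time: 5.0
ee_pos: [0.6021, 0.0959, 0.1081]
tcp_rot: [180.0, 0.1, 166.5]
wrist_force: [-1.2, -0.2, 6.8]
opening: 0.0001
grasp_force: 3.1
time: 5.38
ee_pos: [0.6022, 0.0958, 0.1023]
tcp_rot: [180.0, 0.1, 166.5]
wrist_force: [-1.8, 0.2, 8.1]
opening: 0.0001
grasp_force: 3.8
```

```bash
python3 -m inch '[[[0,0,0,3,0,0,0],[0,0,0,2.8,0,0,0],[0,0,0,0,0,0,0],[0,0,0,0,0,0,0]]]'
python3 - <<'E'
from workcell import bot
import numpy as np
o=bot.get_obs(); yaw=np.radians(o['tcp_rot'][2]); ax=np.array([.482,.045]); p=o['ee_pos'][:2]
X=np.array([np.cos(yaw),np.sin(yaw)]);Y=np.array([np.sin(yaw),-np.cos(yaw)])
a0=np.degrees(np.arctan2(*(p-ax)[::-1]));print(a0,np.hypot(*(p-ax)),p)
a0=22.8;prev=p
for k in (5,10,15,20,25,30,35,40,45):
    a=np.radians(a0+k);q=ax+.13*np.array([np.cos(a),np.sin(a)]);d=(q-prev)*1e3;print(k,np.round([X@d,Y@d],1));prev=q
E
```

```text
time: 5.88
ee_pos: [0.6022, 0.0958, 0.0969]
tcp_rot: [180.0, 0.1, 166.5]
wrist_force: [-3.5, -0.7, 9.2]
opening: -0.0002
grasp_force: 4.4
22.923308870231434 0.13048258850808844 [0.60217799 0.09582279]
5 [7.3 8.3]
10 [7.8 8.2]
15 [8.5 7.5]
20 [9.1 6.7]
25 [9.7 5.9]
30 [10.2  5. ]
35 [10.6  4.1]
40 [10.9  3.2]
45 [11.1  2.2]
```

```bash
python3 -m inch '[[[0,0,0,1,0,0,0],[0,0,0,0,0,0,0],[0,3.7,4.2,0,0,0,0],[0,3.7,4.1,0,0,0,0],[0,0,0,0,0,0,0]]]'
```

```text
time: 6.5
ee_pos: [0.5973, 0.1061, 0.0962]
tcp_rot: [179.9, 0.2, 166.6]
wrist_force: [-0.2, -0.5, 9.2]
opening: 0.0001
grasp_force: 4.6
```

```bash
python3 -m inch '[[[0,3.9,4.1,0,0,0,0],[0,3.9,4.1,0,0,0,0],[0,4.2,3.8,0,0,0,0],[0,4.3,3.7,0,0,0,0],[0,0,0,0,0,0,0]]]'
python3 - <<'E'
from meas import *
o=bot.get_obs();p=o['ee_pos'][:2]-[.482,.045];print(np.degrees(np.arctan2(p[1],p[0]))-22.8,np.hypot(*p),o['ee_pos'])
c=viewer.camera("scene")
for s,ce,bc in red(c):
    q=atz(c,bc,.098)[:2]-[.482,.045];print(s,q,np.hypot(*q),np.degrees(np.arctan2(q[1],q[0]))-22.8)
E
```

```text
time: 7.12
ee_pos: [0.5851, 0.1251, 0.0963]
tcp_rot: [179.9, 0.2, 166.6]
wrist_force: [-0.2, 0.2, 9.8]
opening: -0.0001
grasp_force: 4.7
15.057126233709464 0.13054841793550231 [0.58507366 0.12511685 0.09625697]
[199 141  11  10  78] [-0.00715748 -0.51607017] 0.5161198052282974 -113.59459558295951
[338 243  17  12  86] [0.10660743 0.08314991] 0.1352000465907932 15.152933578872211
```

The knob follows. Continue to about 40°, then look.

```bash
python3 -m inch '[[[0,4.5,3.4,0,0,0,0],[0,4.6,3.3,0,0,0,0],[0,4.8,3,0,0,0,0],[0,4.9,2.9,0,0,0,0],[0,5.1,2.6,0,0,0,0],[0,5.1,2.4,0,0,0,0],[0,0,0,0,0,0,0]]]';python3 -m inch '[[[0,5.3,2.1,0,0,0,0],[0,5.3,2,0,0,0,0],[0,5.4,1.7,0,0,0,0],[0,5.5,1.5,0,0,0,0],[0,0,0,0,0,0,0],[0,0,0,0,0,0,0]]]'
cat > chk.py <<'E'
from meas import *
o=bot.get_obs();p=o['ee_pos'][:2]-[.482,.045];print(np.degrees(np.arctan2(p[1],p[0]))-22.8,np.hypot(*p),o['ee_pos'],o['wrist_force'])
a=np.radians(67.8);d=(np.array([.482,.045])+.13*np.array([np.cos(a),np.sin(a)])-o['ee_pos'][:2])*1e3;y=np.radians(o['tcp_rot'][2])
print("to goal tool xy mm",d@[np.cos(y),np.sin(y)],d@[np.sin(y),-np.cos(y)])
c=viewer.camera("scene")
for s,ce,bc in red(c):
    q=atz(c,bc,.098)[:2]-[.482,.045];print(s,np.hypot(*q),np.degrees(np.arctan2(q[1],q[0]))-22.8)
x,y=map(int,proj(c,np.array((.482,.1,.1))))
cv2.imwrite(f"pics/chk{int(o['time']*100)}.png",cv2.resize(c["pixels"][y-75:y+75,x-90:x+90,::-1],(720,600),interpolation=3))
E
python3 chk.py; ls pics
```

```text
time: 8.05
ee_pos: [0.5609, 0.149, 0.0962]
tcp_rot: [179.9, 0.2, 166.6]
wrist_force: [-1.0, -0.5, 9.4]
opening: 0.0001
grasp_force: 4.7
time: 8.8
ee_pos: [0.5419, 0.1609, 0.0962]
tcp_rot: [179.9, 0.2, 166.6]
wrist_force: [-0.5, -0.9, 9.3]
opening: 0.0
grasp_force: 4.7
39.881910794755484 0.13045718244275176 [0.54187073 0.1609076  0.09623008] [-0.50461068 -0.90644672  9.30232237]
to goal tool xy mm 11.492895983326456 1.8326386697963282
[199 141  11  10  78] 0.5161198052282974 -113.59459558295951
[359 237  16  12  84] 0.1320512139459795 39.32429100846328
chk880.png
s1.png
scene0.png
scene2.png
t1.png
top0.png
top2.png
```

```bash
python3 -m inch '[[[0,5.6,1.1,0,0,0,0],[0,5.6,0.9,0,0,0,0],[0,0,0,0,0,0,0],[0,0,0,0,0,0,0]]]'; python3 chk.py
```

```text
time: 9.35
ee_pos: [0.5315, 0.1656, 0.0963]
tcp_rot: [179.9, 0.2, 166.6]
wrist_force: [0.1, 0.4, 10.3]
opening: -0.0001
grasp_force: 4.7
44.87999427460947 0.13033582738226118 [0.53149883 0.1655707  0.09626579] [ 0.08442258  0.39776241 10.34168359]
to goal tool xy mm 0.320878633683258 -0.2900813627909929
[199 141  11  10  78] 0.5161198052282974 -113.59459558295951
[363 235  16  13  85] 0.13336687820680357 44.291241856419845
```

```bash
python3 -m inch '[[[0,0,0,-3,0,0,0],[0,0,0,-3,0,0,0],[0,0,0,0,0,0,0]]]'; python3 -m inch '[[[0,0,0,-3,0,0,0],[0,0,0,-2,0,0,0],[0,0,0,0,0,0,0]]]'
```

```text
time: 9.78
ee_pos: [0.5315, 0.1655, 0.1022]
tcp_rot: [179.9, 0.2, 166.6]
wrist_force: [0.1, 0.6, 7.4]
opening: 0.0002
grasp_force: 4.0
time: 10.15
ee_pos: [0.5314, 0.1656, 0.1069]
tcp_rot: [179.9, 0.1, 166.6]
wrist_force: [0.4, 1.1, 6.5]
opening: 0.0003
grasp_force: 3.4
```

The plunger follows up into the hole (still 6.5 N at 5 mm from the top). Lift clear.

```bash
python3 -m inch '[[[0,0,0,-3,0,0,0],[0,0,0,-3,0,0,0],[0,0,0,-4,0,0,0],[0,0,0,-10,0,0,0],[0,0,0,-20,0,0,0],[0,0,0,-30,0,0,0],[0,0,0,-40,0,0,0],[0,0,0,0,0,0,0]]]';python3 -m inch '[[[0,-20,30,0,0,0,0],[0,-20,30,0,0,0,0],[0,-20,30,0,0,0,0],[0,0,0,0,0,0,0],[0,0,0,0,0,0,0]]]'; sed -i 's/bc,.098/bc,.113/' chk.py; python3 chk.py; ls pics
```

```text
time: 11.15
ee_pos: [0.5316, 0.1655, 0.2191]
tcp_rot: [179.8, 0.3, 166.5]
wrist_force: [-0.4, -0.6, -0.7]
opening: -0.0003
grasp_force: 0.0
time: 11.78
ee_pos: [0.6095, 0.2385, 0.2147]
tcp_rot: [-179.9, -0.1, 166.6]
wrist_force: [-0.6, 0.7, -0.2]
opening: -0.0
grasp_force: 0.0
33.82137317989962 0.2317558079805752 [0.60950493 0.23852842 0.21471993] [-0.57857432  0.65283544 -0.20239628]
to goal tool xy mm 59.22365658083683 -89.38689511174293
[199 141  11  10  78] 0.49992943431895304 -112.1847886839292
[363 229  17  14 180] 0.12914870821111868 45.89985493090339
chk1177.png
chk880.png
chk935.png
s1.png
scene0.png
scene2.png
t1.png
top0.png
top2.png
```

View pics/chk1177.png

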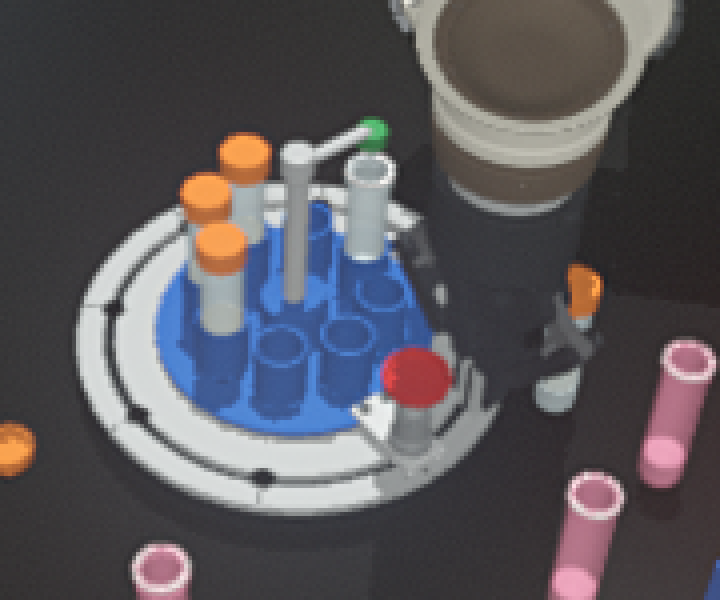

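The open tube's mouth (crop 368,165) is under the green collar (373,132). The red knob (417,378) is up and measures one hole round, and the tubes stand upright.

```bash
python3 -c "
from workcell import bot;print(bot.job_done())"
```

```text
the job is handed in; nothing more can be done
None
```

I turned the turntable one hole anticlockwise and let the plunger spring up into it. In the last picture the uncapped tube stands under the nozzle, and the job is handed in, though no verdict came back.

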